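# Reverse the worn cap opener in its holder

## Robot

A 6-joint arm with a two-finger parallel gripper is mounted at the origin on the work surface. World frame = base frame: x ahead of the robot, y to its left, z up, the work surface at z = 0. Lengths are in m, angles in rad, forces in N, time in s.
With the tool pointing down it reaches from about 0.35 to 0.925 m from the base axis. Payload 6.4 kg.
Tool frame: the origin (TCP) lies between the finger pads; the fingertips stand 11 mm ahead of it and the grasp point (between the pads) lies 8 mm behind it; z points along the fingers, y is the direction in which the jaws open and shut (so a half turn about z gives the same grasp; the last joint's range is limited). The gripper opens to 85 mm and grips with 20 to 120 N. Pads are 22 mm wide; open, the fingers measure 114 mm over their backs; the gripper's body (76 mm by 85 mm) begins 54 mm behind the grasp point. The pads swing forward as they close: fully open they stand 13 mm farther back than shut.
Start: joints at [1.132, 0.245, 1.558, -0, 1.339, -0.174], TCP at [0.17, 0.627, 0.242] pointing down, gripper open.
Joint ranges: [-3.13, 3.13], [-1.02, 2.26], [0.13, 2.54], [-0.95, 4.09], [0.21, 2.88], [-2.74, 2.74]. Speed limits (rad/s): [2.57, 2.57, 3.14, 3.14, 3.14, 3.14].

## Interface

Orientations are given as a 3x3 rotation matrix whose columns are the frame's x, y, z axes.
In Python, from rig import ctrl gives the robot as it stands. Calls block until the motion is done:
- ctrl.reach(position, orientation): joint-space move of the TCP to a pose.
- ctrl.line_to(position, orientation=None, max_speed=0.15, contact_N=None): straight line of the TCP; orientation=None keeps the orientation; max_speed is the mean speed in m/s. With contact_N (N) it stops when the force on the tool has changed by that much, and returns True; else False.
- ctrl.movej(angles): joint-space move.
- ctrl.gripper_open() and ctrl.grab(grip_force=None): open the fingers fully, or close them until they stop; grip_force is the grip in N (None keeps the last).
- ctrl.sleep(seconds).
- ctrl.ik(position, orientation): joint angles nearest the present ones, or None.
- ctrl.camera(name): name is "scene" or "top" or "wrist"; returns the picture (480x640x3 uint8, red, green, blue); there is no depth.
- ctrl.get_calibration(name): a dict with "fovy" (degrees; the focal length in pixels is half the picture's height over the tangent of half this angle, whatever the lens; pixels are square), "cx", "cy" (the principal point, pixels), "D" ([k1, k2, p1, p2, k3] as OpenCV has them; the pictures are not rectified), "pose" (4x4, takes a point from camera to world coordinates); the wrist camera has in their place "tool_from_camera" (4x4, takes a point from camera to tool coordinates, whose origin is the TCP and whose axes are the flange's). Camera axes: x right, y down, z forward; pixel columns grow to the right and rows downward; lengths in m; the calibration is good to about 2 mm. A picture is of the moment at which its call begins: read the wrist's pose just before it. get_calibration takes no time and is no camera call.
A pose or a line that the arm cannot do raises ctrl.MotionError and nothing moves.
- ctrl.hand_in(): hands the job in, once; it reports no verdict.
Readings, each from a call of its own:
- ctrl.read_time(): time.
- ctrl.read_joint_positions(): joint angles.
- ctrl.read_qd(): joint speeds.
- ctrl.read_joint_torque(): joint torques, N m.
- ctrl.read_ee_pos(): TCP position.
- ctrl.read_eef_rot(): TCP orientation.
- ctrl.read_contact_force(): force on the tool from outside, world axes, zero at the start.
- ctrl.read_ft_torque(): the same for the moment, N m.
- ctrl.read_opening(): finger opening in m.
Only numpy, scipy, OpenCV 4.12 (cv2) and the standard library are available. Lean on these libraries where they do the work, as an engineer would, in place of code of your own. Each camera call takes 0.05 s, during which the arm holds its last target. There are 200 camera calls.

## Task

Two double-ended tube-cap openers lie in their holders on the lab bench. One of them has its worn magenta end sticking out of the open front of its holder: take it out, turn it end for end, and lay it back in the same holder, centred and fully down in both saddles, so that its fresh green end sticks out instead; then let go. Leave the other opener, which already has its green end out, as it is.

Things in the scene. Friction and masses are not known exactly. Their poses are not given: they have to be found in the camera images.
- opener: the opener to reverse: straight bar 150 mm long, 16 x 16 mm in section, about 80 g. Origin at its centre; x runs along it from the magenta tip (-75 mm) to the green tip (+75 mm). Middle 50 mm black grip, then bare aluminium, then a two-pronged coloured claw 28 mm long at each end. Starts level in the holder, centre 38 mm above the bench, free to be lifted straight up.
- holder: its fixed holder: base 60 wide, 10 mm thick, two open-topped grey saddles 12 mm long at x = -36 and +36 mm (60 mm free between); slots 22 mm wide, floor 30 and top 56 mm above the bench, flared. Origin on the bench midway between saddles; x along the bar, -x the open front. Back guard at x = 84 to 90 mm, 58 mm high. A seated bar's centre is at (0, 0, 38) mm, 33 mm jutting past the front saddle.
- fresh_tip (a point): the extreme tip of the opener's green end, on the bar's axis, 75 mm from its centre
- opener_other: the other opener, identical in shape and colours and axes, in an identical holder 0.2 to 0.45 m away, with its green end already at the open front: not to be moved
Mind the look-alikes: they are no part of the job. What is shaped like the holder but blue, purple or turquoise is not meant.

How it is judged:
At the end, for the whole second after the job is handed in: Released and at rest in its own holder, green end out at the front: centre within 15 mm of the middle along the holder, 10 mm sideways and 5 mm of seated height, in line within 10 degrees. The other opener is within 15 mm of its start (x of fresh_tip in the frame of holder below -0.06 m and x of opener in the frame of holder between -0.015 and 0.015 m and y of opener in the frame of holder between -0.01 and 0.01 m and z of opener in the frame of holder between 0.033 and 0.043 m and angle between the x axis of opener and the x axis of holder, either way round below 0.175 rad and linear speed of opener below 0.02 m/s and distance of opener_other from where it was at the start of the episode below 0.015 m); the robot touches nothing.
It fails at once if the other opener is moved more than 20 mm from its place (distance of opener_other from where it was at the start of the episode above 0.02 m).
It also fails if it takes over 53 s, if anything falls off the work surface, if the arm or the gripper's body presses on something with over 40 N, if the wrist force passes 120 N, or if a joint passes its speed limit or range.

## Working session

There is one attempt and no reset: what is moved stays moved. The work goes in short steps, each a Python script; the robot and the scene stay as the last script left them, time stands still between calls to the robot, and variables do not carry over. Pictures are saved under pics/ and viewed, about 8 in all and at most 12, crops included, and the job is handed in when it is done.

```bash
mkdir -p pics
cat > h.py <<'E'
import numpy as np, cv2
from rig import ctrl
def snap(cam,name):
    im=ctrl.camera(cam); cv2.imwrite(f'pics/{name}.png',im[:,:,::-1]); return im
def K(c):
    f=240/np.tan(np.radians(c['fovy'])/2); return np.array([[f,0,c['cx']],[0,f,c['cy']],[0,0,1]])
def ray2plane(cal,pose,uv,z):
    p=cv2.undistortPoints(np.array(uv,float).reshape(-1,1,2),K(cal),np.array(cal['D'],float)).reshape(-1,2)
    d=np.c_[p,np.ones(len(p))]@pose[:3,:3].T; o=pose[:3,3]
    return o+d*((z-o[2])/d[:,2])[:,None]
E
python3 - <<'E'
from h import *
np.set_printoptions(precision=4,suppress=True)
a=snap('top','top1'); b=snap('scene','scene1')
for n in('top','scene','wrist'): print(n,ctrl.get_calibration(n))
print(ctrl.read_time(), ctrl.read_eef_rot())
E
```

```text
top {'fovy': 47.07085795463208, 'cx': 320.3285289680821, 'cy': 244.87356278357564, 'D': array([-0.1487,  0.    ,  0.    ,  0.    ,  0.    ]), 'pose': array([[-0.0144, -0.9981,  0.0598,  0.4266],
       [-0.9999,  0.0144, -0.0014,  0.1282],
       [ 0.0006, -0.0598, -0.9982,  1.0965],
       [ 0.    ,  0.    ,  0.    ,  1.    ]])}
scene {'fovy': 53.93675152945263, 'cx': 322.10724207614965, 'cy': 245.69773186090433, 'D': array([-0.1108,  0.    ,  0.    ,  0.    ,  0.    ]), 'pose': array([[ 0.3126,  0.7884, -0.5298,  0.9974],
       [ 0.9498, -0.2668,  0.1634, -0.0368],
       [-0.0125, -0.5543, -0.8322,  0.8811],
       [ 0.    ,  0.    ,  0.    ,  1.    ]])}
wrist {'fovy': 67.44445950729055, 'cx': 319.81420678645094, 'cy': 245.64926607105915, 'D': array([-0.0114,  0.    ,  0.    ,  0.    ,  0.    ]), 'tool_from_camera': array([[-0.0004, -0.9599, -0.2803,  0.0721],
       [ 1.    ,  0.    , -0.0017,  0.0005],
       [ 0.0016, -0.2803,  0.9599, -0.1309],
       [ 0.    ,  0.    ,  0.    ,  1.    ]])}
0.1 [[-0.9651  0.2617 -0.0007]
 [ 0.2617  0.9651 -0.0015]
 [ 0.0003 -0.0017 -1.    ]]
```

View pics/top1.png

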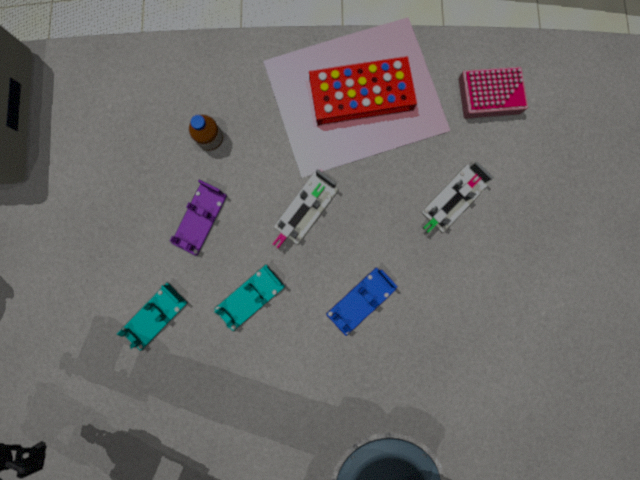

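View pics/scene1.png

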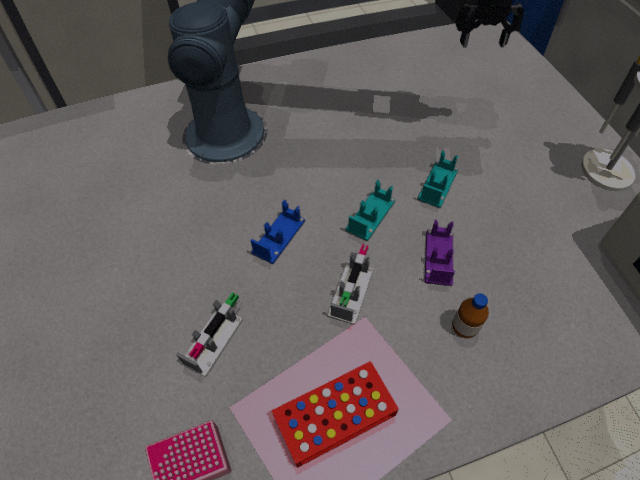

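The top view shows the target bar with magenta at about (280,240) and green at (318,190). The other bar has green at (431,226) and magenta at (475,182). I'll take a rough pose from this, then refine it with the wrist camera.

```bash
cat >> h.py <<'E'
def blobs(im,amin=15):
    hsv=cv2.cvtColor(im,cv2.COLOR_RGB2HSV); out={}
    for n,lo,hi in(('mag',(155,120,60),(174,255,255)),('grn',(50,110,60),(76,255,255))):
        m=cv2.inRange(hsv,lo,hi); m=cv2.morphologyEx(m,cv2.MORPH_CLOSE,np.ones((9,9)))
        k,_,st,c=cv2.connectedComponentsWithStats(m)
        out[n]=[(c[i].round(1),int(st[i,4])) for i in range(1,k) if st[i,4]>=amin]
    return out
def wristpose():
    T=np.eye(4); T[:3,:3]=ctrl.read_eef_rot(); T[:3,3]=ctrl.read_ee_pos()
    return T@ctrl.get_calibration('wrist')['tool_from_camera']
def down(yaw): # tool x at yaw, z down
    c,s=np.cos(yaw),np.sin(yaw); return np.array([[c,s,0],[s,-c,0],[0,0,-1]])
E
python3 - <<'E'
from h import *
np.set_printoptions(precision=4,suppress=True)
im=cv2.imread('pics/top1.png')[:,:,::-1].copy(); c=ctrl.get_calibration('top')
b=blobs(im); print(b)
near=lambda l,p:min(l,key=lambda x:np.hypot(*(x[0]-p)))[0]
m,g=ray2plane(c,c['pose'],[near(b['mag'],(280,240)),near(b['grn'],(318,190))],.042)
C=(m+g)/2; yaw=np.arctan2(*(g-m)[1::-1]); print(m,g,C,yaw,np.linalg.norm(g-m))
for y in(yaw,yaw+np.pi):
  for P in((*C[:2],.25),(*C[:2],.03)): print(y,ctrl.ik(np.array(P),down(y)))
E
```

```text
{'mag': [(array([384.9,  66.1]), 66), (array([346.9,  72.1]), 74), (array([494.8,  88.7]), 2209), (array([337. ,  84.1]), 76), (array([401. ,  85.8]), 77), (array([364.,  91.]), 75), (array([391.2,  97.8]), 72), (array([353.3, 103.5]), 76), (array([474. , 180.4]), 92), (array([279.3, 240.2]), 100)], 'grn': [(array([317.4, 190.3]), 86), (array([430.4, 224.7]), 105)]}
[0.4999 0.2053 0.042 ] [0.5955 0.1308 0.042 ] [0.5477 0.1681 0.042 ] -0.662209826678178 0.12115440884868962
-0.662209826678178 [ 0.0999  0.0593  1.7512 -0.      1.3311  2.3329]
-0.662209826678178 [ 0.0999  0.3553  1.8581 -0.      0.9282  2.3329]
2.479382826911615 [ 0.0999  0.0593  1.7512 -0.      1.3311 -0.8087]
2.479382826911615 [ 0.0999  0.3553  1.8581 -0.      0.9282 -0.8087]
```

Run:
```python
from h import *
np.set_printoptions(precision=4,suppress=True)
ctrl.reach(np.array([.5477,.1681,.19]),down(-.6622+np.pi))
P=wristpose(); im=snap('wrist','w1'); np.save('P1.npy',P)
b=blobs(im,300); print(b, ctrl.read_time(), ctrl.read_joint_positions())
```

```text
{'mag': [(array([321. , 155.3]), 726)], 'grn': [(array([320.4, 305.1]), 481), (array([ 89.4, 370.2]), 329)]} 2.2917 [ 0.1014  0.1195  1.8008  0.0001  1.221  -0.8086]
```

View pics/w1.png

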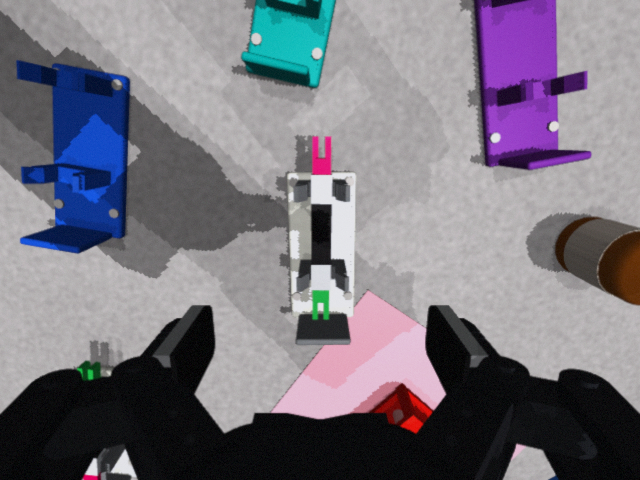

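The wrist view shows the bar nearly vertical in the image. The magenta tip is at about (321,136), the black grip at rows 205–263, and the green tip at about (320,321). The white base covers columns 287–356 and the guard top is at about row 318. Next I'll convert these to positions.

Run:
```python
from h import *
np.set_printoptions(precision=4,suppress=True)
im=cv2.imread('pics/w1.png')[:,:,::-1].copy(); P=np.load('P1.npy'); c=ctrl.get_calibration('wrist')
hsv=cv2.cvtColor(im,cv2.COLOR_RGB2HSV)
def box(m,x0,y0,x1,y1):
    ys,xs=np.nonzero(m[y0:y1,x0:x1]); return xs.min()+x0,xs.max()+x0+1,ys.min()+y0,ys.max()+y0+1
mg=box(cv2.inRange(hsv,(155,120,60),(174,255,255)),295,120,345,185)
gr=box(cv2.inRange(hsv,(50,110,60),(76,255,255)),295,280,345,330)
bk=box((hsv[...,2]<45).astype(np.uint8),305,195,340,262)
print(mg,gr,bk)
pts=[((mg[0]+mg[1])/2,mg[2]),((gr[0]+gr[1])/2,gr[3]),((mg[0]+mg[1])/2,mg[3]),((gr[0]+gr[1])/2,gr[2]),((bk[0]+bk[1])/2,bk[2]),((bk[0]+bk[1])/2,bk[3])]
Q=ray2plane(c,P,pts,.046); m,g=Q[:2]
u=(g-m)/np.linalg.norm(g-m); v=np.array([-u[1],u[0],0]); C=(m+g)/2
print('C',C,'yaw',np.arctan2(u[1],u[0]),'len',np.linalg.norm(g-m)); print('along',(Q-C)@u,'lat',(Q-C)@v)
# base edges at z=.01 for several rows
gray=im.astype(int).sum(2)
for r in(215,225,235,245):
    row=gray[r]; print(r,[x for x in range(270,372) if abs(row[x+1]-row[x-1])>90])
e=ray2plane(c,P,[(287,172),(356,172),(287,312),(356,312)],.010); print('base',(e-C)@u,(e-C)@v)
e=ray2plane(c,P,[(302,318),(345,318),(296,343),(350,343)],.058); print('guard58',(e-C)@u,(e-C)@v)
cv2.imwrite('pics/w1c.png',cv2.resize(im[120:360,240:400,::-1],None,fx=2.5,fy=2.5,interpolation=cv2.INTER_CUBIC))
```

```text
(np.int64(312), np.int64(331), np.int64(136), np.int64(175)) (np.int64(312), np.int64(330), np.int64(290), np.int64(320)) (np.int64(305), np.int64(340), np.int64(205), np.int64(262))
C [0.5475 0.17   0.046 ] yaw -0.662958456303373 len 0.1494137223234983
along [-0.0747  0.0747 -0.0465  0.0472 -0.0237  0.0227] lat [-0.     -0.      0.0001 -0.0001  0.0009  0.0011]
215 [288, 289, 309, 310, 311, 312, 329, 330, 331, 332, 354, 355]
225 [288, 289, 290, 310, 311, 312, 330, 331, 332, 354, 355]
235 [286, 287, 288, 289, 290, 297, 298, 299, 310, 311, 312, 329, 330, 331, 332, 354, 355]
245 [286, 287, 289, 290, 291, 298, 299, 310, 311, 312, 329, 330, 331, 332, 354]
base [-0.0457 -0.0458  0.0855  0.0853] [-0.0292  0.0295 -0.0323  0.0334]
guard58 [0.0666 0.0665 0.0895 0.0894] [-0.0154  0.0194 -0.0207  0.024 ]
```

View pics/w1c.png

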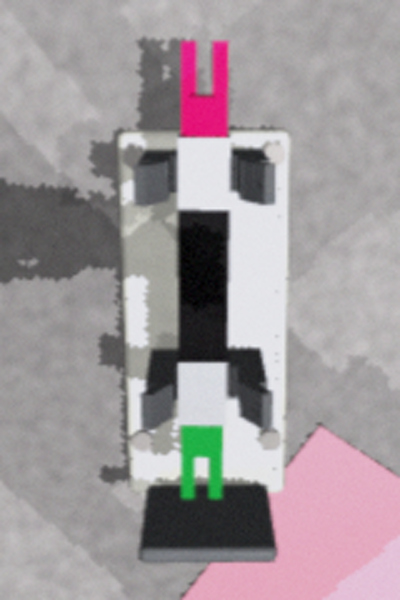

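The bar is 149.4 mm long by measurement and centred in its holder, with the guard's rear edge at +89.4 mm. I'll grasp it, lift it and turn it.

Run:
```python
from h import *
np.set_printoptions(precision=4,suppress=True)
yaw=-.663; C=np.array([.5475,.170]); R=down(yaw+np.pi)
p=lambda z:np.array([*C,z])
ctrl.line_to(p(.12),R)
print('hit',ctrl.line_to(p(.0305),max_speed=.08,contact_N=15),ctrl.read_ee_pos())
ctrl.grab(40); print('open',ctrl.read_opening(),'F',ctrl.read_contact_force())
ctrl.line_to(p(.17),max_speed=.1); print('open',ctrl.read_opening(),'F',ctrl.read_contact_force(),ctrl.read_time())
ctrl.reach(p(.17),down(yaw)); 
print(ctrl.read_ee_pos(),ctrl.read_joint_positions(),ctrl.read_time(),ctrl.read_opening())
P=wristpose(); im=snap('wrist','w2'); np.save('P2.npy',P); print(blobs(im,300))
```

```text
hit False [0.5481 0.1701 0.0312]
open 0.015206123176759274 F [-0.3432  0.1721  0.9903]
open 0.015031519617553358 F [-0.4972  0.5333 -1.5345] 6.35
[0.5475 0.17   0.17  ] [ 0.1034  0.144   1.8133 -0.      1.1842  2.337 ] 9.0 0.015445843688277054
{'mag': [(array([320.3, 181.1]), 3101)], 'grn': [(array([633.2,  38.1]), 543)]}
```

View pics/w2.png

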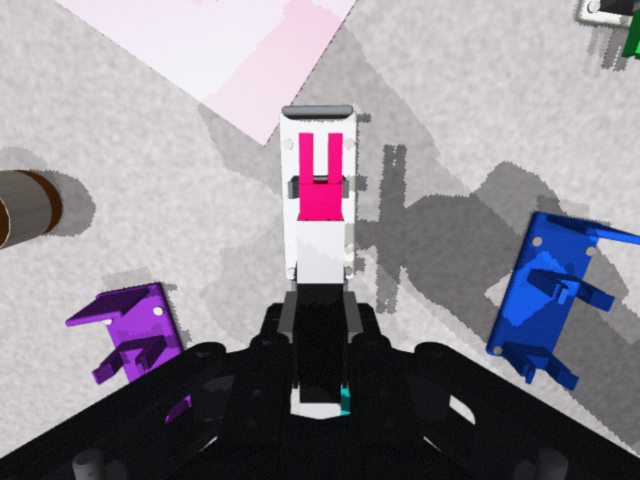

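The wrist view shows the bar straight in the jaws. The magenta tip is at about (320,133), pointing toward the holder's guard, and the other end is hidden by the hand. I'll measure the offset along the bar, correct for it and lower.

Run:
```python
from h import *
np.set_printoptions(precision=4,suppress=True)
im=cv2.imread('pics/w2.png')[:,:,::-1].copy(); P=np.load('P2.npy'); c=ctrl.get_calibration('wrist')
hsv=cv2.cvtColor(im,cv2.COLOR_RGB2HSV); m=cv2.inRange(hsv,(155,120,60),(174,255,255)); m[:,:280]=0;m[:,360:]=0
ys,xs=np.nonzero(m[100:230]); ys+=100
ends=[(xs[ys<ys.min()+6].mean()+.5,ys.min()),(xs[ys>ys.max()-6].mean()+.5,ys.max()+1)]
yaw=-.663; u=np.array([np.cos(yaw),np.sin(yaw),0]); v=np.array([-u[1],u[0],0]); T=np.array([.5475,.17,.17])
Q=ray2plane(c,P,ends,.186)-T; print(ends,'along',Q@u,'lat',Q@v)
e=(Q@u).mean()-.061; print('offset',e)
d=-e*u if abs(e)<.012 else 0*u
C=np.array([.5475,.170])+d[:2]; p=lambda z:np.array([*C,z])
ctrl.line_to(p(.10),down(yaw)); 
print('hit',ctrl.line_to(p(.031),max_speed=.05,contact_N=12),ctrl.read_ee_pos(),ctrl.read_contact_force(),ctrl.read_time())
```

```text
[(np.float64(320.921686746988), np.int64(133)), (np.float64(320.5817120622568), np.int64(221))] along [0.0727 0.0452] lat [-0.0003 -0.0002]
offset -0.0020560441948955788
hit False [0.5494 0.1688 0.0314] [ 0.2277  0.2708 -0.8028] 11.2
```

It came down without contact to the grasp height, where the bar is seated. I'll release, retreat and look.

Run:
```python
from h import *
np.set_printoptions(precision=4,suppress=True)
ctrl.line_to(np.array([*ctrl.read_ee_pos()[:2],.0305]),max_speed=.02,contact_N=8)
ctrl.gripper_open(); ctrl.sleep(.3)
q=np.array([.5475,.170]); yaw=-.663
ctrl.line_to(np.array([*ctrl.read_ee_pos()[:2],.12]),max_speed=.08)
ctrl.reach(np.array([*q,.19]),down(yaw+np.pi)); ctrl.sleep(.3)
P=wristpose(); im=snap('wrist','w3'); c=ctrl.get_calibration('wrist')
cv2.imwrite('pics/w3c.png',cv2.resize(im[120:360,240:400,::-1],None,fx=2.5,fy=2.5))
hsv=cv2.cvtColor(im,cv2.COLOR_RGB2HSV); pts=[]
for lo,hi,f in(((155,120,60),(174,255,255),1),((50,110,60),(76,255,255),0)):
    m=cv2.inRange(hsv,lo,hi)[100:345,295:345]; ys,xs=np.nonzero(m); ys=ys+100; xs=xs+295
    r=ys.max()+1 if f else ys.min(); pts.append((xs[abs(ys-r)<8].mean()+.5,r))
Q=ray2plane(c,P,pts,.046); print(pts,Q)
u=np.array([np.cos(yaw),np.sin(yaw),0]); v=np.array([-u[1],u[0],0]); D=Q-[*q,.046]
print('along',D@u,'lat',D@v,'len',np.linalg.norm(Q[0]-Q[1]),ctrl.read_time(),ctrl.read_opening())
```

```text
[(np.float64(320.5681818181818), np.int64(322)), (np.float64(320.59473684210525), np.int64(138))] [[0.6075 0.1236 0.046 ]
 [0.4894 0.2158 0.046 ]]
along [ 0.0759 -0.074 ] lat [0.0003 0.0003] len 0.1498354077557586 16.7 0.08533136398840799
```

View pics/w3c.png

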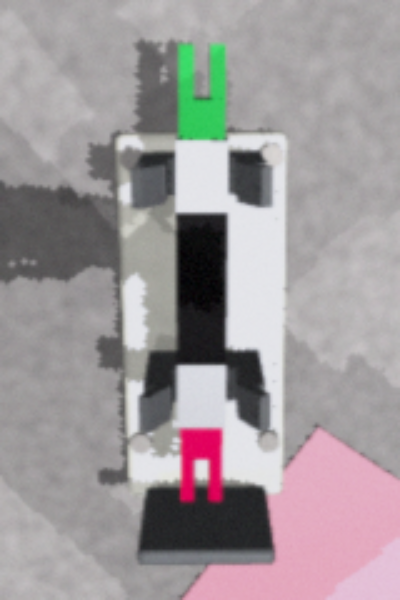

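The green end is now out at the front. The bar sits in both saddles, about 1 mm off its old centre, and the apparent length at seated height (149.8 mm) matches. The arm is clear of it, so I'm handing in.

```bash
python3 -c "
from h import *
a=ctrl.camera('top');print(blobs(a)['grn']);ctrl.hand_in()"
```

```text
[(array([430.4, 224.6]), 104)]
the job is handed in; nothing more can be done
```

The opener is reversed: it lies back in its own holder with the green end out at the front, and it has been released. I gripped it at the black middle, lifted it straight up, turned it half a turn and lowered it. I moved it 2 mm along the bar to correct an offset I had measured, and handed in at about 17 s of the 53 s allowed.

- **Position:** the last wrist picture put the centre about 1 mm along and 0.3 mm sideways from where the bar started, with no visible tilt in line. At the start the bar looked centred in the holder to about 1 mm.
- **Seated height:** I did not measure this directly. The bar's length came out at 149.8 mm when computed at seated height (true length 150 mm), which suggests it is fully down. It was also lowered to the height it was gripped at, without any contact stop.
- **Other opener:** its green end in the top view moved by only 0.1 pixel, so it did not move.
- **Robot:** the gripper was open and held well above the bar at hand-in.

No check failed. The top view at the end could not show the reversed bar's green end, probably because the arm was in the way, so its position rests on the wrist picture alone.

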